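Free the marble caught in the decanter's neck

TASK

Of the two glass decanters on the reading table, take the one whose dark marble is caught in its neck, lift it and rock it from side to side, towards one narrow end and then the other, until the marble drops to the bottom. Then set it down gently, upright in the middle of the round slate coaster and let go, without disturbing the other decanter.

Things in the scene. Friction and masses are not known exactly. Their poses are not given: they have to be found in the camera images.
- decanter_center (a point): Centre, half-way up the axis (z), of the clear glass decanter to work on: 200 mm tall, 0.35 kg, loose, upright. Oblong body, 56 mm along x, 84 mm along y, flat-topped 118 mm above the foot; straight round open neck, 48 mm across, up to 200 mm. Grip the neck from above, 65 mm above this point, with about 60 N. Two dents inside the neck, upper at -y, lower at +y, block the way down.
- marble_center (a point): Centre of the loose dark marble, a 20 mm ball. It starts on the upper dent, 80 mm above decanter_center. The dents slope 15 degrees to the wall. Leaning the decanter 30 to 40 degrees, top towards its own +y, for 1 s rolls it on to the lower dent (48 mm above); then the same towards -y drops it into the body, 84 mm below decanter_center. Extra rocking does no harm.
- coaster: Round dark slate coaster, 130 mm across and 5 mm thick, fixed on the table. The origin is the centre of its underside, on the table.
- other_center (a point): Centre (half-way up) of the other decanter, of the same shape and size, whose marble already lies at the bottom. Leave it alone.
Things that resemble listed ones, but are neither listed nor needed, are in the scene too. Of the things that look like the coaster, take the one that is nearest to the robot's base at the start.

How it is judged:
By the outcome, as a careful person would: the job done as asked, in the order asked, and still so for the second after the job is handed in, with the robot touching nothing.
It also fails if it takes over 45 s, if anything falls off the work surface, if the arm or the gripper's body presses on something with over 40 N, if the wrist force passes 120 N, or if a joint passes its speed limit or range.

ROBOT

A 6-joint arm with a two-finger parallel gripper is mounted at the origin on the work surface. World frame = base frame: x ahead of the robot, y to its left, z up, the work surface at z = 0. Lengths are in m, angles in rad, forces in N, time in s.
With the tool pointing down it reaches from about 0.35 to 0.725 m from the base axis. Payload 4.3 kg.
Tool frame: the origin (TCP) lies between the finger pads; the fingertips stand r.nose_length ahead of it and the grasp point (between the pads) lies 11 mm behind it (r.nose_length is the distance from the TCP to the fingertips, in m); z points along the fingers, y is the line along which they close (so a half turn about z gives the same grasp; the last joint's range is limited). The gripper opens to 85 mm and grips with 20 to 120 N. Pads are 22 mm wide; open, the fingers measure 114 mm over their backs; the gripper's body (76 mm by 85 mm) begins 54 mm behind the grasp point. The pads swing forward as they close: fully open they stand 13 mm farther back than shut.
Start: joints at [-1.255, 0.377, 0.081, 1.274, 0, 1.46], TCP at [0.238, -0.524, 0.239] pointing down, gripper open.
Joint ranges: [-2.72, 2.72], [-0.84, 1.66], [-1.02, 1.22], [-1.77, 2.12], [-1.37, 1.28], [-3.14, 3.14]. Speed limits (rad/s): [2.57, 2.57, 3.14, 3.14, 3.14, 3.14].

INTERFACE

Orientations are given as a 3x3 rotation matrix whose columns are the frame's x, y, z axes.
In Python, from bench import status, cams, ticket, nets, r gives the robot as it stands. The module is installed in compiled form; this text tells all that it offers.
- The arm moves only by the shell command python3 -m crank 'ROWS' [FORCE]. ROWS is JSON, a list of rows, each a list of 7 numbers: the closure, from 0 (fully open) to 1 (shut), then the shift along the tool's x, y, z in units of 0.04 m (1.0 is 0.04 m), then the turn, a rotation vector about the tool's x, y, z in units of 4 degrees (1.0 is 4 degrees). A call has exactly 5 rows; each row shifts and turns the commanded pose from where the row before left it, along the tool's axes as they then stand; what a row does not reach is not made up. A row lasts 1/10 s, in which the tool goes at most 50 mm and 8.59 degrees, less where a joint would pass 70% of its speed; a pose out of reach is approached as far as the arm can. A call with a number of a shift or a turn outside -1 to 1 is refused whole. A call with a gripper value outside its range is refused whole. The fingers move at their own pace and stop on an object; FORCE is the grip in N (left out, the last holds). Time passes only in rows, so rows that do not move let the fingers close, or fill a call up. It gives the time, the measured TCP pose, the force, the opening and the grip force at its end, in the units of the state.
- status.sense(): the state, without advancing time (a new reading comes with each control period).
- cams.read_camera(name): name is "side" or "top"; returns the picture (400x640x3 uint8, blue, green, red); there is no depth.
- cams.camera_params(name): a dict with "intrinsics" (3x3 intrinsics, pixels), "extrinsics" (4x4, takes a point from camera to world coordinates). Camera axes: x right, y down, z forward; pixel columns grow to the right and rows downward; lengths in m; the calibration is good to about 2 mm. A picture is of the moment at which its call begins. camera_params takes no time and is no camera call.
- ticket.job_done(): hands the job in; it is judged then, once.
Trained networks look in the newest picture that a camera, given by its name, has taken for a name from the list of things; names that differ only in an ending like _2 or _b are one class to them, and where a whole thing is asked for, a point or a joint stands for the part that bears it (a point fixed in the world has none). Each returns a list of dicts, best first, with "conf" (0 to 1); they miss things now and then, are a little off and sometimes report something else, mostly with a low value. They report only what shows in the picture. A call takes as long as a camera call. They do not tell look-alikes from the thing itself.
- nets.search_frame(camera, label): "point" ([x, y, z] in m, in the coordinates of the camera as it stood for that picture, good to about 4 mm: the middle of the surface that is visible of it).
- nets.silhouettes(camera, label): "mask" (400x640 bool, what is visible of it).
The state is a dict: "time": time; "joints": joint angles; "joint_velocities": joint speeds; "tau": joint torques, N m; "ee_pos": TCP position; "orientation": TCP orientation; "ft_force": force on the tool from outside, world axes, zero at the start; "torque": the same for the moment, N m; "grip_width": finger opening in m; "gripper_force": force on a finger pad.
Only numpy, scipy, OpenCV 4.12 (cv2) and the standard library are available. Lean on these libraries where they do the work, as an engineer would, in place of code of your own. Each camera call takes 0.05 s, during which the arm holds its last target. There are 200 camera calls.

## Working session

There is one attempt and no reset: what is moved stays moved. The work goes in short steps, Python scripts to look and compute and a shell command to move; the robot and the scene stay as the last step left them, time stands still between calls to the robot, and variables do not carry over. Pictures are saved under pics/ and viewed, at most 10 in all, crops included, and the job is handed in when it is done.

```bash
mkdir -p pics
cat > h.py <<'E'
import numpy as np, cv2
from bench import status, cams, ticket, nets, r
def w(cam,p):
    E=np.array(cams.camera_params(cam)["extrinsics"]); return E[:3,:3]@np.array(p)+E[:3,3]
def proj(cam,P):
    c=cams.camera_params(cam);E=np.linalg.inv(np.array(c["extrinsics"]));q=np.array(c["intrinsics"])@(E[:3,:3]@np.array(P)+E[:3,3]);return q[:2]/q[2]
def ray(cam,u,v,z):
    c=cams.camera_params(cam);E=np.array(c["extrinsics"]);d=E[:3,:3]@np.linalg.inv(np.array(c["intrinsics"]))@[u,v,1];o=E[:3,3];return o+d*(z-o[2])/d[2]
E
python3 - <<'E'
from h import *
print(r.nose_length, status.sense()["orientation"])
for c in("top","side"):
    I=cams.read_camera(c);cv2.imwrite(f"pics/{c}0.png",I)
    print(c,np.round(cams.camera_params(c)["extrinsics"],3).tolist(),cams.camera_params(c)["intrinsics"][0][0])
    for l in("decanter_center","marble_center","coaster","other_center"):
        for d in nets.search_frame(c,l): 
            p=w(c,d["point"]);print(l,round(d["conf"],2),p.round(3),proj(c,p).round())
E
```

```text
0.008 [[ 9.10744527e-01  4.12969755e-01 -6.23376893e-04]
 [ 4.12970157e-01 -9.10742469e-01  1.95046354e-03]
 [ 2.37746640e-04 -2.03381005e-03 -9.99997904e-01]]
top [[-0.0, -0.989, 0.149, 0.494], [-1.0, 0.001, 0.005, -0.005], [-0.005, -0.149, -0.989, 0.965], [0.0, 0.0, 0.0, 1.0]] 390.15539188255883
decanter_center 0.79 [ 0.499 -0.154  0.122] [394. 260.]
coaster 0.93 [ 0.78  -0.116  0.005] [368. 149.]
coaster 0.59 [0.702 0.057 0.009] [300. 179.]
other_center 0.97 [0.495 0.157 0.116] [249. 262.]
side [[0.946, -0.224, 0.235, 0.362], [-0.324, -0.625, 0.71, -0.797], [-0.012, -0.747, -0.664, 0.862], [0.0, 0.0, 0.0, 1.0]] 513.9325113298636
decanter_center 0.74 [ 0.488 -0.187  0.117] [280. 278.]
coaster 0.78 [ 0.779 -0.12  -0.001] [400. 256.]
coaster 0.58 [0.7   0.048 0.004] [341. 214.]
other_center 0.9 [0.492 0.154 0.097] [243. 177.]
```

View pics/top0.png

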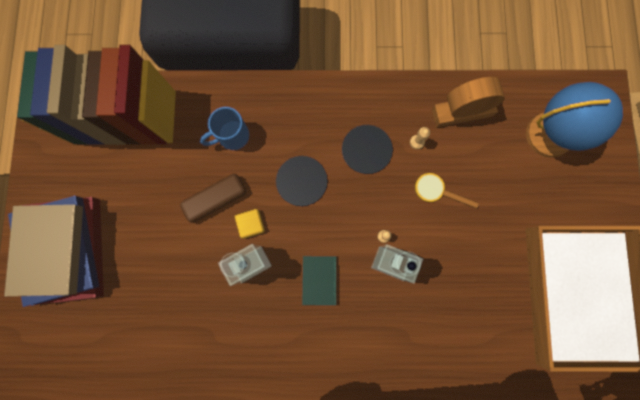

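View pics/side0.png

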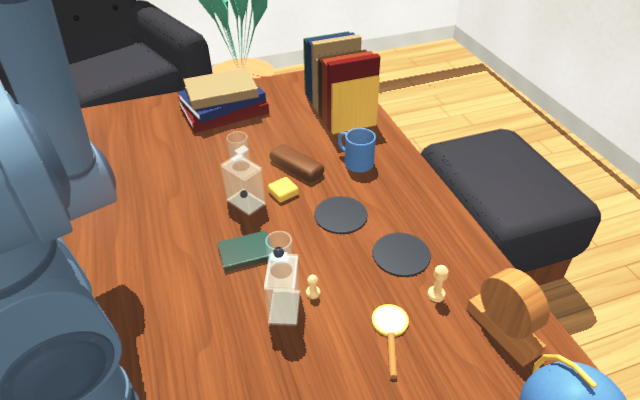

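The decanter whose marble is caught in its neck is the right one, with the marble at top (411,266) and side (279,252). The other decanter, at top (245,264) and side (243,180), has its marble at the bottom. The coaster could be either of two discs: top (302,181), about 0.70 m from the base, or top (368,149), about 0.79 m. The nearer one at (302,181) is the right one. A pawn stands close to the decanter at top (385,236).

```bash
cat > fit.py <<'E'
from h import *
from scipy.optimize import minimize
def sil(c,x,y,a,z0=0.0):
    m=np.zeros((400,640),np.uint8);R=np.array([[np.cos(a),-np.sin(a)],[np.sin(a),np.cos(a)]])
    body=[(sx*.028,sy*.042,z) for sx in(-1,1) for sy in(-1,1) for z in(0,.118)]
    neck=[(.024*np.cos(t),.024*np.sin(t),z) for t in np.linspace(0,6.28,24) for z in(.11,.2)]
    for P in(body,neck):
        q=np.array([proj(c,[*(R@p[:2]+[x,y]),p[2]+z0]) for p in P],np.float32)
        cv2.fillConvexPoly(m,cv2.convexHull((q*16).astype(np.int32)),1,shift=4)
    return m>0
def fit(masks,x0,label=""):
    def f(v):
        s=0
        for c,M in masks.items():
            m=sil(c,*v);s-=(m&M).sum()/(m|M).sum()
        return s
    best=None
    for a in np.radians([-80,-50,-20,10,40,70]):
        o=minimize(f,[*x0,a],method="Nelder-Mead",options=dict(initial_simplex=[[x0[0]-.02,x0[1]-.02,a-.2],[x0[0]+.03,x0[1],a],[x0[0],x0[1]+.03,a],[x0[0],x0[1],a+.4]],xatol=1e-4,fatol=1e-4))
        if best is None or o.fun<best.fun: best=o
    return best
E
python3 - <<'E'
from fit import *
ms={};im={}
for c in("top","side"):
    im[c]=cams.read_camera(c)
    L=[]
    for d in nets.silhouettes(c,"decanter_center"):
        v,u=np.nonzero(d["mask"]);print(c,round(d["conf"],2),u.mean().round(),v.mean().round(),len(u));L.append((d["mask"],u.mean(),v.mean()))
    t=(398,265) if c=="top" else (280,278)
    k=min(L,key=lambda k:abs(k[1]-t[0])+abs(k[2]-t[1]));ms[c]=k[0]
for s in(ms,{"top":ms["top"]},{"side":ms["side"]}):
    o=fit(s,[.48,-.19]);print(o.x.round(4),np.degrees(o.x[2]),o.fun)
    if len(s)==2: b=o.x
out=[]
for c in("top","side"):
    I=im[c].copy();I=cv2.resize(I,None,fx=4,fy=4)
    for M,col in((ms[c],(0,255,0)),(sil(c,*b),(0,0,255))):
        k,_=cv2.findContours(cv2.resize(M.astype(np.uint8),None,fx=4,fy=4,interpolation=0),0,1);cv2.drawContours(I,k,-1,col,1)
    u,v=(398,262) if c=="top" else (283,280)
    out.append(I[4*v-220:4*v+220,4*u-180:4*u+180])
cv2.imwrite("pics/crop.png",np.hstack(out))
E
```

```text
top 0.81 397.0 263.0 1205
side 0.58 281.0 279.0 2839Traceback (most recent call last):
  File "<stdin>", line 11, in <module>
  File "fit.py", line 19, in fit
    o=minimize(f,[*x0,a],method="Nelder-Mead",options=dict(initial_simplex=[[x0[0]-.02,x0[1]-.02,a-.2],[x0[0]+.03,x0[1],a],[x0[0],x0[1]+.03,a],[x0[0],x0[1],a+.4]],xatol=1e-4,fatol=1e-4))
    res = _minimize_neldermead(fun, x0, args, callback, bounds=bounds,
                               **options)
    fxr = func(xr)
    fx = function(np.copy(x), *(wrapper_args + args))
  File "fit.py", line 15, in f
    m=sil(c,*v);s-=(m&M).sum()/(m|M).sum()
  File "fit.py", line 8, in sil
    q=np.array([proj(c,[*(R@p[:2]+[x,y]),p[2]+z0]) for p in P],np.float32)
                ~~~~^^^^^^^^^^^^^^^^^^^^^^^^^^^^^^
  File "h.py", line 6, in proj
    c=cams.camera_params(cam);E=np.linalg.inv(np.array(c["extrinsics"]));q=np.array(c["intrinsics"])@(E[:3,:3]@np.array(P)+E[:3,3]);return q[:2]/q[2]
ValueError: time passes only in moves, steps and waits
```

Too many calibration calls; I'll cache the camera parameters.

```bash
sed -i 's/^from bench.*/from bench import status, cams, ticket, nets, r\n_P={k:cams.camera_params(k) for k in("top","side")}/; s/=cams.camera_params(cam);/=_P[cam];/; s/np.array(cams.camera_params(cam)\["extrinsics"\])/np.array(_P[cam]["extrinsics"])/' h.py
cat > look.py <<'E'
from fit import *
def run(name,x0,ctr,half=45,fx=4):
    ms={};im={}
    for c in ctr:
        im[c]=cams.read_camera(c)
        L=[(d["mask"],*[a.mean() for a in np.nonzero(d["mask"])[::-1]]) for d in nets.silhouettes(c,"decanter_center")]
        ms[c]=min(L,key=lambda k:abs(k[1]-ctr[c][0])+abs(k[2]-ctr[c][1]))[0]
    for s in(ms,)+tuple({c:ms[c]} for c in ms):
        o=fit(s,x0);print(list(s),o.x.round(4),np.degrees(o.x[2]).round(1),o.fun.round(3))
        if s is ms: b=o.x
    out=[]
    for c in ctr:
        I=cv2.resize(im[c],None,fx=4,fy=4,interpolation=cv2.INTER_CUBIC);J=I.copy()
        for M,col in((ms[c],(0,255,0)),(sil(c,*b),(0,0,255))):
            k,_=cv2.findContours(cv2.resize(M.astype(np.uint8),None,fx=4,fy=4,interpolation=0),0,1);cv2.drawContours(J,k,-1,col,1)
        u,v=ctr[c];out.append(J[max(0,4*v-240):4*v+240,4*u-180:4*u+180])
    cv2.imwrite(f"pics/{name}.png",np.hstack(out))
E
python3 - <<'E'
from look import *
run("crop",[.48,-.19],{"top":(398,263),"side":(282,279)})
for c in("top","side"):
    for d in nets.silhouettes(c,"coaster"):
        v,u=np.nonzero(d["mask"]);(e,_,_)=cv2.fitEllipse(cv2.findContours(d["mask"].astype(np.uint8),0,1)[0][0])
        print(c,round(d["conf"],2),len(u),ray(c,*e,.005).round(4))
E
```

```text
['top', 'side'] [ 0.4944 -0.1678 -0.3713] -21.3 -1.789
['top'] [ 0.4928 -0.1667 -0.336 ] -19.3 -0.84
['side'] [ 0.4948 -0.1676 -0.3784] -21.7 -0.965
top 0.69 1998 [0.6996 0.0518 0.005 ]
top 0.67 2025 [ 0.7803 -0.1139  0.005 ]
side 0.79 1617 [0.699  0.0462 0.005 ]
side 0.66 2053 [ 0.7796 -0.1197  0.005 ]
```

View pics/crop.png

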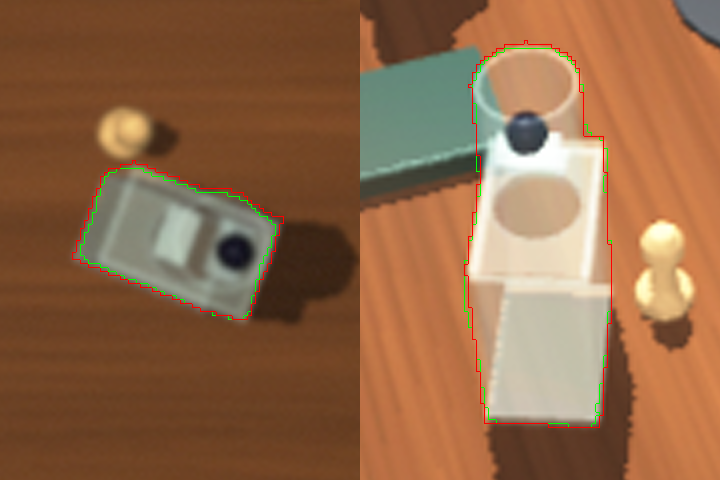

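Marble is in the neck at crop (235,252) and (525,132), and the model outline (red) matches the mask. So the choice is right: decanter at (0.494, -0.167), yaw -21.5°. Now I'll reach over it.

```bash
python3 -m crank '[[0,0.8,-0.45,0,0,0,0],[0,0.95,-0.55,0,0,0,0],[0,0.95,-0.55,0,0,0,0],[0,0.95,-0.55,0,0,0,0],[0,0.95,-0.55,0,0,0,0]]' 60
python3 -m crank '[[0,0.95,-0.55,0,0,0,0],[0,0.95,-0.55,0,0,0,0],[0,0.95,-0.55,0,0,0,0],[0,0.95,-0.55,0,0,0,0],[0,0.95,-0.55,0,0,0,0]]'
for i in 1 2 3; do python3 -m crank '[[0,0,0,0,0,0,-1],[0,0,0,0,0,0,-1],[0,0,0,0,0,0,-1],[0,0,0,0,0,0,-1],[0,0,0,0,0,0,-1]]' | tail -c 400; done
python3 -c "
from h import *
s=status.sense();print(s['time'],s['joints'],s['ee_pos'],s['orientation'],s['ft_force'])"
```

```text
time: 1.5
ee_pos: [0.3621, -0.3498, 0.2395]
orientation: [[0.911, 0.413, 0.0], [0.413, -0.911, -0.0], [0.0, 0.001, -1.0]]
ft_force: [-0.2, 0.1, 0.7]
grip_width: 0.0857
gripper_force: 0.0
time: 2.0
ee_pos: [0.4898, -0.1709, 0.2395]
orientation: [[0.911, 0.413, 0.001], [0.413, -0.911, -0.0], [0.0, 0.001, -1.0]]
ft_force: [-0.6, -1.2, 0.3]
grip_width: 0.0855
gripper_force: 0.0
time: 2.5
ee_pos: [0.489, -0.1724, 0.2394]
orientation: [[0.712, 0.702, 0.0], [0.702, -0.712, -0.0], [-0.0, 0.0, -1.0]]
ft_force: [0.1, 0.6, 0.7]
grip_width: 0.0854
gripper_force: 0.0
time: 3.0
ee_pos: [0.4889, -0.1725, 0.2394]
orientation: [[0.43, 0.903, 0.0], [0.903, -0.43, -0.0], [-0.0, 0.0, -1.0]]
ft_force: [0.9, -0.2, -0.4]
grip_width: 0.0853
gripper_force: 0.0
time: 3.5
ee_pos: [0.4889, -0.1725, 0.2393]
orientation: [[0.095, 0.995, 0.0], [0.995, -0.095, -0.0], [-0.0, 0.0, -1.0]]
ft_force: [0.2, -0.3, -0.7]
grip_width: 0.0854
gripper_force: 0.0
3.5 [-4.61540500e-01  2.61720119e-01 -8.12364457e-02  1.22770279e+00
 -4.04646714e-05  1.20420704e+00] [ 0.48891938 -0.17248974  0.23933623] [[ 9.48086063e-02  9.95495513e-01  1.04624085e-04]
 [ 9.95495515e-01 -9.48085962e-02 -9.72301289e-05]
 [-8.68728945e-05  1.13371061e-04 -9.99999990e-01]] [ 0.15012372 -0.2596649  -0.66380258]
```

```bash
for i in 1 2 3; do python3 -m crank '[[0,0,0,0,0,0,-1],[0,0,0,0,0,0,-1],[0,0,0,0,0,0,-1],[0,0,0,0,0,0,-1],[0,0,0,0,0,0,-1]]' >/dev/null; done
python3 -m crank '[[0,0,0,0,0,0,-1],[0,0,0,0,0,0,-1],[0,0,0,0,0,0,-1],[0,0,0,0,0,0,-0.5],[0,-0.08,0.16,0,0,0,0]]'
python3 -m crank '[[0,0,0,0.4,0,0,0],[0,0,0,0.5,0,0,0],[0,0,0,0.5,0,0,0],[0,0,0,0.4,0,0,0],[0,0,0,0.3,0,0,0]]'
python3 -c "
from h import *
I=cams.read_camera('side');cv2.imwrite('pics/pre.png',cv2.resize(I[150:350,180:400],None,fx=2.5,fy=2.5))"
```

```text
time: 5.5
ee_pos: [0.494, -0.1679, 0.2394]
orientation: [[-0.929, 0.369, -0.0], [0.369, 0.929, -0.0], [0.0, -0.0, -1.0]]
ft_force: [-0.1, 0.1, 0.1]
grip_width: 0.0855
gripper_force: 0.0
time: 6.0
ee_pos: [0.4941, -0.1672, 0.1542]
orientation: [[-0.93, 0.369, -0.001], [0.369, 0.93, 0.001], [0.001, 0.0, -1.0]]
ft_force: [-0.6, -0.3, 0.4]
grip_width: 0.0855
gripper_force: 0.0
```

View pics/pre.png

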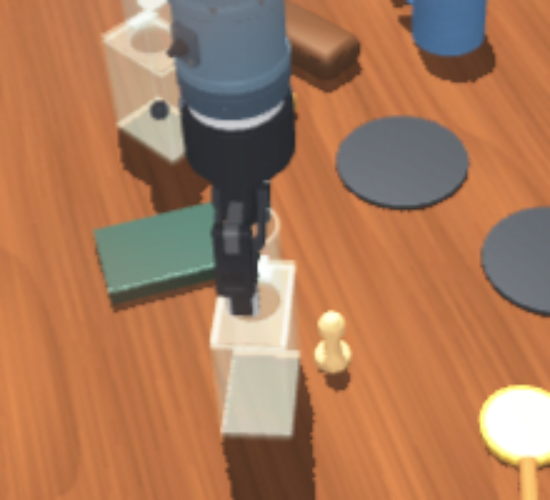

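The fingers straddle the neck at crop (235,265), and the decanter stands undisturbed. Now I'll close and lift.

```bash
python3 -m crank '[[0.3,0,0,0,0,0,0],[0.5,0,0,0,0,0,0],[0.7,0,0,0,0,0,0],[1,0,0,0,0,0,0],[1,0,0,0,0,0,0]]' 60 
python3 -m crank '[[1,0,0,0,0,0,0],[1,0,0,0,0,0,0],[1,0,0,-0.2,0,0,0],[1,0,0,-0.3,0,0,0],[1,0,0,-0.5,0,0,0]]'
python3 -m crank '[[1,0,0,-0.6,0,0,0],[1,0,0,-0.6,0,0,0],[1,0,0,-0.6,0,0,0],[1,0,0,-0.6,0,0,0],[1,0,0,-0.4,0,0,0]]'
```

```text
time: 6.55
ee_pos: [0.4953, -0.1679, 0.1567]
orientation: [[-0.93, 0.368, 0.003], [0.368, 0.93, -0.001], [-0.003, 0.0, -1.0]]
ft_force: [-0.0, 2.1, 6.7]
grip_width: 0.0474
gripper_force: 61.9
time: 7.05
ee_pos: [0.4928, -0.1672, 0.1947]
orientation: [[-0.93, 0.368, -0.004], [0.368, 0.93, 0.001], [0.004, -0.0, -1.0]]
ft_force: [-0.4, -0.0, -4.6]
grip_width: 0.0475
gripper_force: 62.3
time: 7.55
ee_pos: [0.4943, -0.1679, 0.3096]
orientation: [[-0.93, 0.368, 0.001], [0.368, 0.93, -0.001], [-0.002, -0.0, -1.0]]
ft_force: [0.1, -0.2, -3.5]
grip_width: 0.0473
gripper_force: 62.3
```

```bash
python3 -m crank '[[1,0,0,0,0.5,0,0],[1,0,0,0,0.9,0,0],[1,0,0,0,0.9,0,0],[1,0,0,0,0.9,0,0],[1,0,0,0,0.9,0,0]]'
python3 -m crank '[[1,0,0,0,0.9,0,0],[1,0,0,0,0.9,0,0],[1,0,0,0,0.9,0,0],[1,0,0,0,0.9,0,0],[1,0,0,0,1,0,0]]'
for i in 1 2 3; do python3 -m crank '[[1,0,0,0,0,0,0],[1,0,0,0,0,0,0],[1,0,0,0,0,0,0],[1,0,0,0,0,0,0],[1,0,0,0,0,0,0]]' |head -3; done
python3 -c "
from h import *
s=status.sense();print(s['joints'],s['grip_width'])
I=cams.read_camera('side');cv2.imwrite('pics/t1.png',cv2.resize(I[100:320,180:400],None,fx=2.5,fy=2.5))"
```

```text
time: 8.05
ee_pos: [0.4941, -0.1676, 0.3079]
orientation: [[-0.93, 0.353, -0.104], [0.368, 0.891, -0.264], [-0.0, -0.284, -0.959]]
ft_force: [-0.1, 0.7, -3.7]
grip_width: 0.0475
gripper_force: 62.5
time: 8.55
ee_pos: [0.4944, -0.1674, 0.3079]
orientation: [[-0.93, 0.303, -0.21], [0.369, 0.763, -0.531], [-0.001, -0.571, -0.821]]
ft_force: [-0.2, -0.3, -4.2]
grip_width: 0.0474
gripper_force: 62.9
time: 9.05
ee_pos: [0.4941, -0.1681, 0.3078]
orientation: [[-0.929, 0.304, -0.21], [0.369, 0.763, -0.53], [-0.001, -0.57, -0.822]]
time: 9.55
ee_pos: [0.4942, -0.1677, 0.3073]
orientation: [[-0.93, 0.302, -0.21], [0.368, 0.763, -0.531], [-0.0, -0.571, -0.821]]
time: 10.05
ee_pos: [0.4942, -0.1677, 0.3073]
orientation: [[-0.93, 0.302, -0.21], [0.368, 0.763, -0.531], [-0.0, -0.571, -0.821]]
[-0.12637959  0.3881145   0.12740122  1.48074714 -0.58590005  0.30225858] 0.047564981885958604
```

View pics/t1.png

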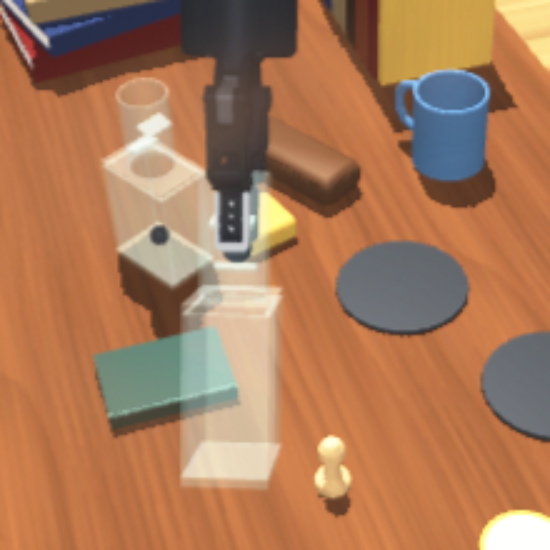

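The decanter is leaning 35° and the marble shows at crop (237,250), now on the lower dent. Next I'll tilt it the other way.

```bash
for i in 1 2 3 4; do python3 -m crank '[[1,0,0,0,-0.88,0,0],[1,0,0,0,-0.88,0,0],[1,0,0,0,-0.88,0,0],[1,0,0,0,-0.88,0,0],[1,0,0,0,-0.88,0,0]]'|sed -n 2,4p; done
for i in 1 2 3; do python3 -m crank '[[1,0,0,0,0,0,0],[1,0,0,0,0,0,0],[1,0,0,0,0,0,0],[1,0,0,0,0,0,0],[1,0,0,0,0,0,0]]' |head -3; done
python3 -c "
from h import *
s=status.sense();print(s['joints'],s['grip_width'])
I=cams.read_camera('side');cv2.imwrite('pics/t2.png',cv2.resize(I[100:320,180:400],None,fx=2.5,fy=2.5))"
```

```text
ee_pos: [0.4941, -0.1679, 0.3076]
orientation: [[-0.93, 0.352, -0.108], [0.368, 0.889, -0.274], [-0.0, -0.294, -0.956]]
ft_force: [-0.3, 0.2, -3.8]
ee_pos: [0.4937, -0.1682, 0.3075]
orientation: [[-0.93, 0.368, 0.003], [0.368, 0.93, 0.007], [0.0, 0.007, -1.0]]
ft_force: [-0.2, 0.2, -4.2]
ee_pos: [0.4936, -0.1685, 0.3073]
orientation: [[-0.93, 0.35, 0.113], [0.368, 0.884, 0.287], [0.0, 0.308, -0.951]]
ft_force: [0.7, 0.6, -4.3]
ee_pos: [0.4935, -0.1686, 0.3069]
orientation: [[-0.93, 0.299, 0.213], [0.367, 0.757, 0.54], [0.0, 0.581, -0.814]]
ft_force: [-1.2, 0.2, -3.8]
time: 12.6
ee_pos: [0.4944, -0.1674, 0.3077]
orientation: [[-0.93, 0.298, 0.214], [0.367, 0.757, 0.54], [-0.001, 0.581, -0.814]]
time: 13.1
ee_pos: [0.4942, -0.1677, 0.3073]
orientation: [[-0.93, 0.299, 0.214], [0.368, 0.756, 0.541], [0.0, 0.582, -0.813]]
time: 13.6
ee_pos: [0.4942, -0.1677, 0.3073]
orientation: [[-0.93, 0.299, 0.214], [0.368, 0.756, 0.541], [-0.0, 0.582, -0.813]]
[-0.77448028  0.38462392  0.10822683  1.56467462  0.56653874 -0.47657146] 0.04705283971059215
```

View pics/t2.png

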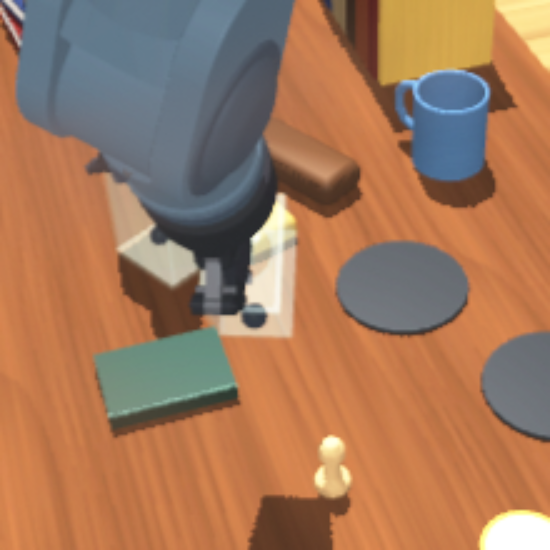

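The marble appears at crop (254,315), which looks like the lowest corner of the body. I'll set the decanter upright and check.

```bash
for i in 1 2; do python3 -m crank '[[1,0,0,0,0.89,0,0],[1,0,0,0,0.89,0,0],[1,0,0,0,0.89,0,0],[1,0,0,0,0.89,0,0],[1,0,0,0,0.89,0,0]]'|sed -n 2,4p; done
python3 -c "
from h import *
s=status.sense();print(s['joints'],s['grip_width'],s['orientation'])
I=cams.read_camera('side');cv2.imwrite('pics/t3.png',cv2.resize(I[100:320,180:400],None,fx=2.5,fy=2.5))
for d in nets.silhouettes('side','coaster'):
    v,u=np.nonzero(d['mask']);print(d['conf'],len(u),u.mean(),v.mean(),ray('side',u.mean(),v.mean(),.003))
"
```

```text
ee_pos: [0.4942, -0.1675, 0.3075]
orientation: [[-0.93, 0.351, 0.112], [0.369, 0.886, 0.283], [-0.0, 0.304, -0.953]]
ft_force: [0.2, 1.0, -3.8]
ee_pos: [0.4941, -0.167, 0.3074]
orientation: [[-0.93, 0.368, -0.0], [0.368, 0.93, -0.0], [0.0, -0.001, -1.0]]
ft_force: [0.1, -0.3, -3.9]
[-4.47276356e-01  2.59019544e-01  9.01274763e-02  1.40218256e+00
 -5.50327088e-04 -7.01614149e-02] 0.04713879915647979 [[-9.29730847e-01  3.68239477e-01 -4.88946866e-04]
 [ 3.68239666e-01  9.29730825e-01 -3.75822162e-04]
 [ 3.16196417e-04 -5.29463087e-04 -9.99999810e-01]]
0.76 1551 339.9871050934881 214.4816247582205 [0.6982342  0.04825016 0.003     ]
0.69 2003 400.8102845731403 253.9695456814778 [ 0.78075635 -0.11782949  0.003     ]
```

View pics/t3.png

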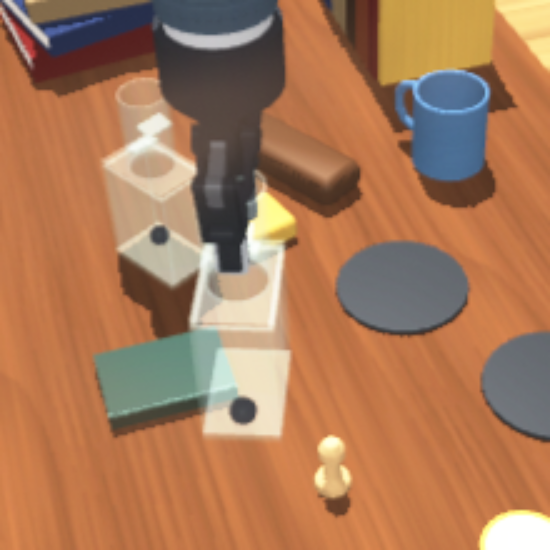

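The marble is at the bottom of the body, at crop (242,410). Now I'll carry it over the coaster.

```bash
python3 -m crank '[[1,-0.12,0.3,0,0,0,0],[1,-0.22,0.55,0,0,0,0],[1,-0.3,0.75,0,0,0,0],[1,-0.34,0.85,0,0,0,0],[1,-0.34,0.85,0,0,0,0]]'|sed -n 2p
python3 -m crank '[[1,-0.34,0.85,0,0,0,0],[1,-0.34,0.85,0,0,0,0],[1,-0.34,0.85,0,0,0,0],[1,-0.27,0.68,0,0,0,0],[1,-0.16,0.4,0,0,0,0]]'|sed -n 2p
python3 -m crank '[[1,0,0,0.6,0,0,0],[1,0,0,0.8,0,0,0],[1,0,0,0.8,0,0,0],[1,0,0,0.5,0,0,0],[1,0,0,0.3,0,0,0]]'
python3 - <<'E'
from h import *
import fit as F
s=status.sense();z0=s['ee_pos'][2]-.1545;print(s['ee_pos'],z0,s['joints'])
ms={}
for c,t in(("side",(330,190)),("top",(300,180))):
    I=cams.read_camera(c);J=I.copy()
    e=s['ee_pos'];m=F.sil(c,e[0],e[1],np.radians(-21.6),z0)
    k,_=cv2.findContours(m.astype(np.uint8),0,1);cv2.drawContours(J,k,-1,(0,0,255),1)
    th=np.linspace(0,6.28,200)
    for x,y,col in((.699,.049,(255,255,0)),):
        for a in th:
            u=proj(c,[x+.065*np.cos(a),y+.065*np.sin(a),.005]);cv2.circle(J,tuple(int(round(q)) for q in u),0,col,-1)
    ms[c]=cv2.resize(J[t[1]-90:t[1]+90,t[0]-65:t[0]+65],None,fx=3,fy=3,interpolation=0)
cv2.imwrite('pics/c1.png',np.hstack(list(ms.values())))
E
```

```text
ee_pos: [0.5929, -0.0633, 0.307]
ee_pos: [0.7005, 0.0517, 0.3057]
time: 16.25
ee_pos: [0.698, 0.0494, 0.1839]
orientation: [[-0.929, 0.369, -0.005], [0.369, 0.929, 0.002], [0.005, -0.0, -1.0]]
ft_force: [-0.2, 0.2, -3.8]
grip_width: 0.0476
gripper_force: 63.7
[0.69795729 0.04941432 0.18393433] 0.029434330745124082 [-0.02064657  0.67073445  0.41924017  1.32435271  0.00169535  0.35715007]
```

View pics/c1.png

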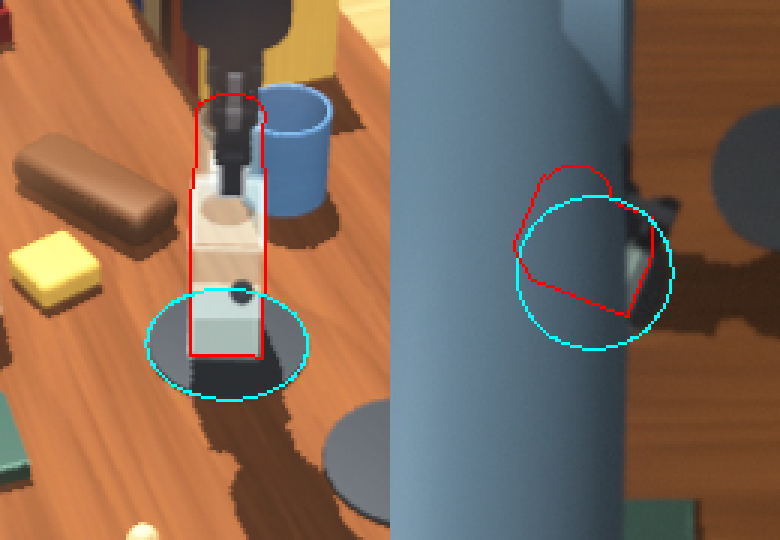

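The decanter hovers upright over the near coaster at crop (228,345), and the predicted outlines match. I'll lower it slowly.

```bash
python3 -m crank '[[1,0,0,0.12,0,0,0],[1,0,0,0.12,0,0,0],[1,0,0,0.1,0,0,0],[1,0,0,0.08,0,0,0],[1,0,0,0.05,0,0,0]]'
python3 -m crank '[[1,0,0,0.04,0,0,0],[1,0,0,0.03,0,0,0],[1,0,0,0.02,0,0,0],[1,0,0,0,0,0,0],[1,0,0,0,0,0,0]]'
```

```text
time: 16.85
ee_pos: [0.6993, 0.0492, 0.1684]
orientation: [[-0.93, 0.368, 0.0], [0.368, 0.93, -0.0], [-0.0, 0.0, -1.0]]
ft_force: [0.1, 0.7, -3.4]
grip_width: 0.0471
gripper_force: 63.8
time: 17.35
ee_pos: [0.6994, 0.0492, 0.165]
orientation: [[-0.93, 0.368, 0.0], [0.368, 0.93, -0.0], [-0.0, -0.0, -1.0]]
ft_force: [0.0, 0.1, -3.8]
grip_width: 0.0473
gripper_force: 63.8
```

```bash
python3 -m crank '[[1,0,0,0.04,0,0,0],[1,0,0,0.03,0,0,0],[1,0,0,0.02,0,0,0],[1,0,0,0,0,0,0],[1,0,0,0,0,0,0]]'|sed -n '2p;4p'
python3 -m crank '[[1,0,0,0.02,0,0,0],[1,0,0,0.01,0,0,0],[1,0,0,0,0,0,0],[1,0,0,0,0,0,0],[1,0,0,0,0,0,0]]'|sed -n '2p;4p'
```

```text
ee_pos: [0.6995, 0.0492, 0.1618]
ft_force: [-0.2, 1.1, -0.4]
ee_pos: [0.6998, 0.0492, 0.1618]
ft_force: [-2.1, 0.9, 5.9]
```

Contact has been made gently. I'll release and retreat straight up.

```bash
python3 -m crank '[[1,0,0,-0.02,0,0,0],[0.6,0,0,0,0,0,0],[0.5,0,0,0,0,0,0],[0.3,0,0,0,0,0,0],[0,0,0,0,0,0,0]]'
python3 -m crank '[[0,0,0,0,0,0,0],[0,0,0,0,0,0,0],[0,0,0,-0.2,0,0,0],[0,0,0,-0.4,0,0,0],[0,0,0,-0.6,0,0,0]]'
python3 -m crank '[[0,0,0,-0.8,0,0,0],[0,0,0,-0.8,0,0,0],[0,0,0,-0.6,0,0,0],[0,0,0,-0.4,0,0,0],[0,0,0,-0.2,0,0,0]]'
for i in 1 2; do python3 -m crank '[[0,0.8,0,0,0,0,0],[0,0.8,0,0,0,0,0],[0,0.8,0,0,0,0,0],[0,0.8,0,0,0,0,0],[0,0.5,0,0,0,0,0]]'|sed -n '2p;4p'; done
python3 - <<'E'
from look import *
run("end",[.7,.05],{"side":(340,190)})
I=cams.read_camera('side')
cv2.imwrite('pics/end2.png',cv2.resize(I[110:310,200:400],None,fx=3,fy=3))
E
```

```text
time: 18.85
ee_pos: [0.6994, 0.0491, 0.1603]
orientation: [[-0.93, 0.368, -0.0], [0.368, 0.93, -0.0], [0.0, -0.0, -1.0]]
ft_force: [-0.3, 0.8, 0.8]
grip_width: 0.0726
gripper_force: 0.0
time: 19.35
ee_pos: [0.6984, 0.0492, 0.2083]
orientation: [[-0.93, 0.368, -0.003], [0.368, 0.93, -0.0], [0.003, -0.001, -1.0]]
ft_force: [-0.3, -1.3, 0.3]
grip_width: 0.0858
gripper_force: 0.0
time: 19.85
ee_pos: [0.6998, 0.0492, 0.3239]
orientation: [[-0.93, 0.368, 0.004], [0.368, 0.93, -0.0], [-0.004, 0.001, -1.0]]
ft_force: [-0.9, 0.1, -1.2]
grip_width: 0.0856
gripper_force: 0.0
ee_pos: [0.5597, 0.1045, 0.3221]
ft_force: [0.1, 0.3, 0.9]
ee_pos: [0.4221, 0.1588, 0.3219]
ft_force: [-0.0, 0.3, -0.2]
['side'] [ 0.7006  0.0539 -0.407 ] -23.3 -0.971
['side'] [ 0.7006  0.0539 -0.407 ] -23.3 -0.971
```

View pics/end2.png

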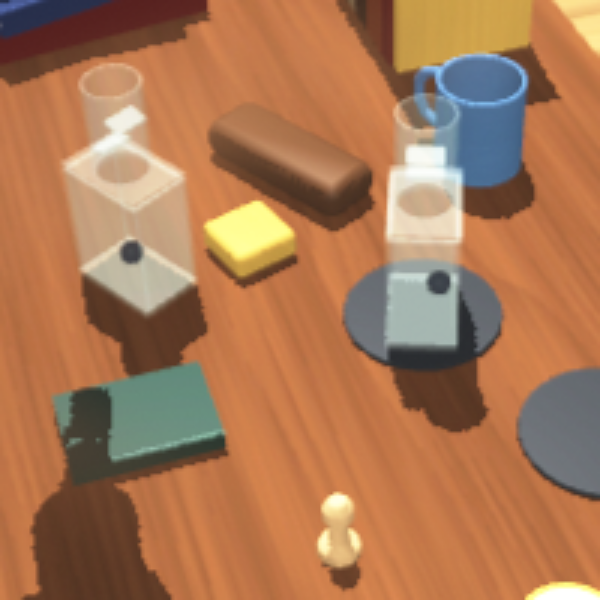

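The decanter stands upright with its base at crop (423,312), in the middle of the coaster at (423,313). Its marble is at the bottom, and the other decanter has not moved.

```bash
python3 -c "
from bench import ticket
print(ticket.job_done())"
```

```text
the job is handed in; nothing more can be done
None
```

The job is handed in: I rocked the marble down to the bottom and set the decanter upright in the middle of the nearer coaster, then let go, and the last picture showed the other decanter undisturbed.

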